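# Refit the burr carrier on a coffee grinder head

## Robot

A 6-joint arm with a two-finger parallel gripper is mounted at the origin on the work surface. World frame = base frame: x ahead of the robot, y to its left, z up, the work surface at z = 0. Lengths are in m, angles in degrees, forces in N, time in s.
With the tool pointing down it reaches from about 0.3 to 0.95 m from the base axis. Payload 3.1 kg.
Tool frame: the origin (TCP) lies on the centre line of the jaws, within the pads' length; the fingertips stand 17 mm ahead of it and the grasp point (between the pads) lies 2 mm behind it; z points along the fingers, y is the line along which they close (so a half turn about z gives the same grasp; the last joint's range is limited). The gripper opens to 85 mm and grips with 20 to 120 N. Pads are 22 mm wide; open, the fingers measure 114 mm over their backs; the gripper's body (76 mm by 85 mm) begins 54 mm behind the grasp point. The pads swing forward as they close: fully open they stand 13 mm farther back than shut.
Start: joints at [67.454, 17.653, 93.61, -0, 68.738, -3.994], TCP at [0.199, 0.593, 0.248] pointing down, gripper open.
Joint ranges: [-175.34, 175.34], [-45.06, 112.39], [2.9, 150.54], [-68.45, 248.45], [3.09, 151.38], [-168.51, 168.51]. Speed limits (degrees/s): [159.86, 159.86, 180, 180, 180, 180].

## Interface

Orientations are given as [roll, pitch, yaw] about the fixed x, y, z axes, in that order (R = Rz(yaw) Ry(pitch) Rx(roll)).
In Python, from bench import r gives the robot as it stands.
- The arm moves only by the tool carry_out, never from a script. Its arguments are lists of equal length, an entry for each row: "grip": the opening, from 0 (shut) to 1 (fully open); "offset": the shift along the tool's x, y, z in m, a list of three; "turn": the turn, a rotation vector about the tool's x, y, z in rad, a list of three. In form: {"grip": [grip, ...], "offset": [[dx, dy, dz], ...], "turn": [[rx, ry, rz], ...]}. A call has exactly 8 rows; each row shifts and turns the commanded pose from where the row before left it, along the tool's axes as they then stand; what a row does not reach is not made up. A row lasts 1/8 s, in which the tool goes at most 62.5 mm and 10.7 degrees, less where a joint would pass 70% of its speed; a pose out of reach is approached as far as the arm can. A call with a gripper value outside its range is refused whole. The fingers move at their own pace and stop on an object; the grip force is fixed at half the most. Time passes only in rows, so rows that do not move let the fingers close, or fill a call up. It gives the time, the measured TCP pose, the force, the opening and the grip force at its end, in the units of the state.
- r.read_state(): the state, without advancing time (a new reading comes with each control period).
- r.snapshot(name): name is "scene" or "side" or "wrist"; returns a dict with "image" (400x640x3 uint8, red, green, blue), "K" (3x3 intrinsics, pixels), "extrinsics" (4x4, takes a point from camera to world coordinates); the wrist camera has in their place "hand_eye" (4x4, takes a point from camera to tool coordinates, whose origin is the TCP and whose axes are the flange's). Camera axes: x right, y up, looking along -z (the intrinsics and any distortion apply to the point x, -y, -z); pixel columns grow to the right and rows downward; lengths in m; the calibration is good to about 2 mm. A picture is of the moment at which its call begins: read the wrist's pose just before it. There is no depth.
- r.finish_job(): hands the job in; it is judged then, once.
The state is a dict: "time": time; "joint_positions": joint angles; "joint_velocities": joint speeds; "joint_efforts": joint torques, N m; "tool_pos": TCP position; "orientation": TCP orientation; "contact_force": force on the tool from outside, world axes, zero at the start; "wrist_torque": the same for the moment, N m; "opening": finger opening in m; "grasp_force": force on a finger pad.
Only numpy, scipy, OpenCV 4.12 (cv2) and the standard library are available. Lean on these libraries where they do the work, as an engineer would, in place of code of your own. Each camera call takes 0.05 s, during which the arm holds its last target. There are 200 camera calls.

## Task

Put the aluminium burr carrier (the round flange with the square hub) back on the grinder head: lower it over the central shaft, feel for the locating pin by turning it, and let it go fully home, flat on the collar, without forcing it. Then swing the catch fully round over the carrier's rim to lock it, and let go, leaving the other things on the counter where they are.

Things in the scene. Friction and masses are not known exactly. Their poses are not given: they have to be found in the camera images.
- carrier_mid (a point): the burr carrier, loose, 0.2 to 0.42 kg: a round aluminium flange 100 mm across, 10 mm thick, with a square hub 26 x 26 mm, 36 mm tall, on its middle; a 14 mm bore goes down through both. The hub's four flats face 45, 135, 225 and 315 degrees from +x. This point is on the bore's axis, 23 mm above the underside; z up. It starts flat on the counter, in one of three places shared with tamper and dosing ring
- carrier_hole (a point): the pin hole of the carrier, 9.5 mm in diameter, right through the flange; the point is its mouth in the flange's top face (10 mm above the underside), 27 mm from the bore's axis along the carrier's +x (a corner of the hub points at it)
- grinder: the grinder head, fixed: a grey casting 150 x 150 x 55 mm with a round chamber and on it a dark knurled collar, 92 mm across. Steel shaft in the middle, locating pin on the collar, catch beside it. The carrier must not be pressed or wedged against it with more than 60 N. Origin under the shaft's axis at counter level; z up
- seat (a point): the middle of the collar's flat top, the carrier's seat, on the shaft's axis, 90 mm above the counter; axes as the head's. The carrier is home when its underside lies here. The locating pin stands on the collar, 7 mm in diameter, 14 mm tall, 27 mm from the shaft's axis, at a bearing that is not measured: anywhere from -0.6 to +0.6 rad about z from the head's +x. The collar is too stiff to turn by hand
- shaft_tip (a point): the tip of the upright shaft, 44 mm above the seat; the shaft is 12 mm in diameter, chamfered over the last 4 mm. Unless hole and pin agree within about 3 degrees, a carrier lowered on the shaft stops on the pin's top, 14 mm above its seat; once they agree it can go down
- catch (a joint): the catch, a flat steel lever turning level about an upright post beside the collar: angle in rad, 0 to 0.4 at the start (swung clear), grows clockwise seen from above, stop at 2.1; at 2.07 its nose points at the shaft, 1.5 mm above the flange of a carrier that is home. A carrier not home is in its way. It stays where it is left; turning it takes about 2 N at its knob
- catch_knob (a point): the upright round grey knob on the tail of the catch, 12 mm in diameter, 32 mm tall; this point is on its axis, 18 mm above its foot and 14 mm below its top (foot 101.5 mm above the counter). It goes round the catch's pivot at 36 mm radius, clockwise seen from above, on the side away from the shaft
- catch_pivot (a point): the pivot of the catch, at the lever's underside, 101.5 mm above the counter; 68 mm from the shaft's axis along the head's +y
- tamper: bystander: steel tamper, foot 58 mm across, 82 mm tall, standing; origin at the middle of its underside
- dosing_mid (a point): bystander: plain aluminium dosing ring, 68 mm outside, 56 mm inside, 26 mm tall; the point is at its centre
- tin: bystander: dark coffee tin, 100 mm across, 140 mm tall; origin at the middle of its underside
- jar: bystander: glass jar, 84 mm across, 130 mm tall; origin at the middle of its underside
- mug: bystander: white mug, 80 mm across, 90 mm tall; origin at the middle of its underside
- brush: bystander: cleaning brush, 170 mm long, lying on the counter

How it is judged:
By the outcome, as a careful person would: the job done as asked, in the order asked, and still so for the second after the job is handed in, with the robot touching nothing.
It also fails if it takes over 72 s, if anything falls off the work surface, if the arm or the gripper's body presses on something with over 40 N, if the wrist force passes 120 N, or if a joint passes its speed limit or range.

## Working session

There is one attempt and no reset: what is moved stays moved. The work goes in short steps, Python scripts to look and compute and a tool call to move; the robot and the scene stay as the last step left them, time stands still between calls to the robot, and variables do not carry over. Pictures are saved under pics/ and viewed, at most 10 in all, crops included, and the job is handed in when it is done.

Besides the shell and the picture viewer there is one more tool, called after "Request:" as name(argument=value, ...), one argument or row to a line, values as JSON. carry_out: Moves the arm, as the interface text tells. Its arguments: {"type":"object","properties":{"grip":{"type":"array","items":{"type":"number"}},"offset":{"type":"array","items":{"type":"array","items":{"type":"number"}}},"turn":{"type":"array","items":{"type":"array","items":{"type":"number"}}}},"required":["grip","offset","turn"]}

```bash
mkdir -p pics; ls; cat > h.py <<'E'
import numpy as np,cv2,json
from bench import r
from scipy.spatial.transform import Rotation as R
def snap(n,f=None):
    s=r.read_state(); d=r.snapshot(n)
    if 'extrinsics' in d: E=np.array(d['extrinsics'])
    else:
        T=np.eye(4);T[:3,:3]=R.from_euler('xyz',s['orientation'],degrees=True).as_matrix();T[:3,3]=s['tool_pos'];E=T@np.array(d['hand_eye'])
    if f: cv2.imwrite('pics/'+f+'.png',d['image'][:,:,::-1]); np.savez('pics/'+f,E=E,K=np.array(d['K']))
    return d,E
def ray(f,uv):
    z=np.load('pics/'+f+'.npz');K,E=z['K'],z['E']
    v=np.linalg.inv(K)@np.array([uv[0],uv[1],1]);v=E[:3,:3]@np.array([v[0],-v[1],-v[2]])
    return E[:3,3],v/np.linalg.norm(v)
def at(f,uv,z):
    o,v=ray(f,uv);return o+v*(z-o[2])/v[2]
def tri(a):
    A=np.zeros((3,3));b=np.zeros(3);L=[ray(f,uv) for f,uv in a]
    for o,v in L:
        P=np.eye(3)-np.outer(v,v);A+=P;b+=P@o
    x=np.linalg.solve(A,b);return x,[np.linalg.norm((np.eye(3)-np.outer(v,v))@(x-o)) for o,v in L]
def proj(f,p):
    z=np.load('pics/'+f+'.npz');q=np.linalg.inv(z['E'])@np.append(p,1);q=z['K']@np.array([q[0],-q[1],-q[2]]);return q[:2]/q[2]
E
python3 - <<'E'
from h import *
s=r.read_state();print(s)
for n in('scene','side','wrist'):
    d,E=snap(n,n+'0');print(n,[k for k in d],np.round(E,3).tolist(),np.round(d['K'],1).tolist())
a=cv2.imread('pics/scene0.png');b=cv2.imread('pics/side0.png');cv2.imwrite('pics/a.png',cv2.resize(np.vstack([a,b]),(480,600)))
E
```

```text
pics
{'time': 0.0, 'joint_positions': array([ 6.74524463e+01,  1.77046349e+01,  9.36900369e+01, -3.05381249e-03,
        6.87393930e+01, -3.99380486e+00]), 'joint_velocities': array([-0.01026627,  0.03910939,  0.12297405,  0.04355268,  0.07281233,
        0.01205059]), 'joint_efforts': array([-3.45958715e-04, -4.15262425e+01, -2.76654983e+01, -3.67923312e-04,
        1.06248551e-02, -1.33931292e-05]), 'tool_pos': array([0.19860748, 0.59176234, 0.24704135]), 'orientation': array([-1.79866063e+02, -6.50095381e-03,  1.61447354e+02]), 'contact_force': array([ 0.53867817, -0.65441714,  0.0336742 ]), 'wrist_torque': array([ 0.07389911, -0.05696472, -0.02316333]), 'grasp_force': 0.0, 'opening': 0.08521901541883808}
scene ['image', 'K', 'extrinsics'] [[0.753, -0.466, 0.465, 1.255], [0.658, 0.544, -0.52, -0.829], [-0.011, 0.698, 0.716, 1.168], [0.0, 0.0, 0.0, 1.0]] [[498.5, 0.0, 321.9], [0.0, 498.5, 205.8], [0.0, 0.0, 1.0]]
side ['image', 'K', 'extrinsics'] [[0.702, 0.451, -0.552, 0.115], [-0.712, 0.436, -0.55, -0.548], [-0.008, 0.779, 0.627, 0.679], [0.0, 0.0, 0.0, 1.0]] [[375.0, 0.0, 314.4], [0.0, 375.0, 202.3], [0.0, 0.0, 1.0]]
wrist ['image', 'K', 'hand_eye'] [[0.318, -0.913, -0.256, 0.133], [0.948, 0.305, 0.088, 0.614], [-0.002, -0.27, 0.963, 0.373], [0.0, 0.0, 0.0, 1.0]] [[285.3, 0.0, 324.0], [0.0, 285.3, 194.6], [0.0, 0.0, 1.0]]
```

View pics/scene0.png

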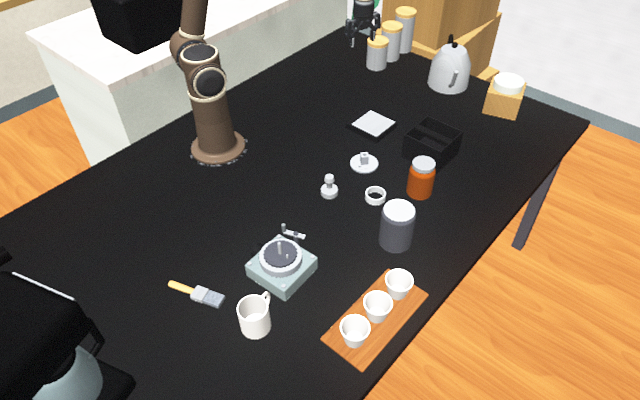

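View pics/side0.png

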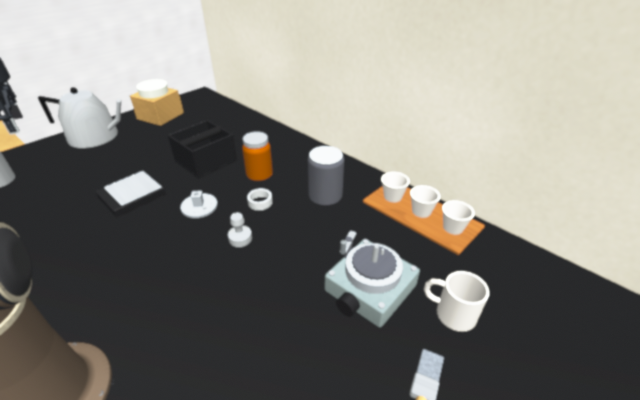

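The scene view shows the carrier at (364,162), with hub top about (364,154), and the grinder shaft tip at about (278,241). In the side view the carrier is at (199,204), with hub top about (197,193), and the shaft tip at about (377,246).

```bash
python3 - <<'E'
from h import *
for n,a,b in [('hub top',(364,154),(197,193)),('shaft',(278,241),(377,246)),('knob top',(283,226),(352,233)),('collar',(281,253),(374,264)),('tamper top',(329,178),(237,217)),('jar top',(424,163),(256,138))]:
    x,e=tri([('scene0',a),('side0',b)]);print(n,x.round(3),np.round(e,4))
print(at('scene0',(364,163),.01),at('side0',(199,205),.01))
print(at('scene0',(376,196),.013),at('side0',(260,199),.013))
print('wrist hand-eye',r.snapshot('wrist')['hand_eye'].round(3).tolist())
E
```

```text
hub top [0.473 0.27  0.047] [0. 0.]
shaft [ 0.582 -0.259  0.135] [0.0016 0.0016]
knob top [ 0.562 -0.213  0.149] [0.0036 0.0036]
collar [ 0.583 -0.255  0.079] [0.0031 0.0031]
tamper top [0.476 0.08  0.07 ] [0.0018 0.0018]
jar top [0.7   0.281 0.125] [0.0007 0.0007]
[0.47756004 0.26697721 0.01      ] [0.46786054 0.26455136 0.01      ]
[0.61111533 0.15886989 0.013     ] [0.60318045 0.15851227 0.013     ]
wrist hand-eye [[0.001, 0.963, 0.27, 0.069], [1.0, -0.001, -0.0, -0.0], [-0.0, 0.27, -0.963, -0.126], [0.0, 0.0, 0.0, 1.0]]
```

Request:
carry_out(
  grip=[1, 1, 1, 1, 1, 1, 1, 1],
  offset=[
    [-0.0454, -0.0276, 0.005],
    [-0.0454, -0.0276, 0.005],
    [-0.0454, -0.0276, 0.005],
    [-0.0454, -0.0276, 0.005],
    [-0.0454, -0.0276, 0.005],
    [-0.0454, -0.0276, 0.005],
    [-0.0454, -0.0276, 0.005],
    [-0.0454, -0.0276, 0.005],
  ],
  turn=[
    [0, 0, 0],
    [0, 0, 0],
    [0, 0, 0],
    [0, 0, 0],
    [0, 0, 0],
    [0, 0, 0],
    [0, 0, 0],
    [0, 0, 0],
  ],
)

```text
time: 1.2
tool_pos: [0.4738, 0.2662, 0.2081]
orientation: [180.0, 0.0, 161.4]
contact_force: [0.3, -0.3, -0.2]
opening: 0.0854
grasp_force: 0.0
```

```bash
python3 - <<'E'
from h import *
s=r.read_state();print(s['tool_pos'],s['orientation'],s['joint_positions'],s['time'],s['contact_force'])
d,E=snap('wrist','w1')
E
```

```text
[0.47383978 0.26618684 0.20812541] [1.79985850e+02 7.43941734e-03 1.61445900e+02] [ 2.47321124e+01  1.11889132e+01  1.06711857e+02  5.88424917e-03
  6.20841124e+01 -4.67165426e+01] 1.2 [ 0.3388552  -0.30711964 -0.19674176]
```

View pics/w1.png

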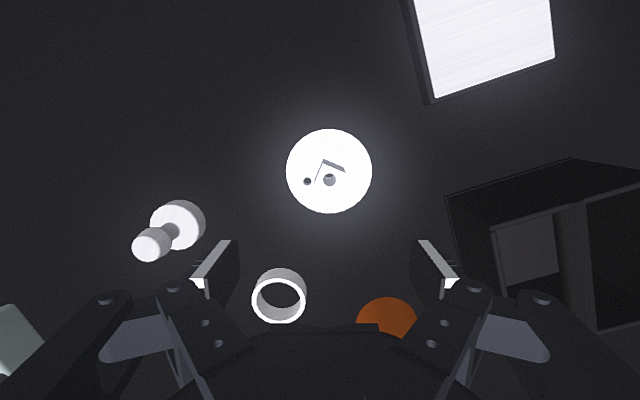

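The wrist view shows the flange disc centred near (329,171), the bore in the hub top at (329,180) and the pin hole at (307,181). I'll fit these to sub-pixel positions and compute the carrier pose.

```bash
python3 - <<'E'
from h import *
g=cv2.imread('pics/w1.png',0)
m=(g>120).astype(np.uint8);n,l,st,c=cv2.connectedComponentsWithStats(m)
k=l[150,329];cs,_=cv2.findContours((l==k).astype(np.uint8),cv2.RETR_EXTERNAL,cv2.CHAIN_APPROX_NONE)
cn=max(cs,key=cv2.contourArea);print(cv2.fitEllipse(cn))
P=np.array([at('w1',p[0],.01)[:2] for p in cn]);print('circle',cv2.minEnclosingCircle(P.astype(np.float32)))
def dark(u,v,w):
    s=255.-g[v-w:v+w+1,u-w:u+w+1].astype(float);s[s<90]=0;y,x=np.mgrid[-w:w+1,-w:w+1];return u+(s*x).sum()/s.sum(),v+(s*y).sum()/s.sum()
h=dark(307,181,6);b=dark(329,180,7);print(h,b)
H=at('w1',h,.01);B=at('w1',b,.046);print(H,B,np.linalg.norm((H-B)[:2]),np.degrees(np.arctan2(*(H-B)[1::-1])))
cc=P.mean(0);print(cc,np.linalg.norm(H[:2]-cc),np.degrees(np.arctan2(*(H[:2]-cc)[::-1])))
cv2.imwrite('pics/c1.png',cv2.resize(g[120:220,275:385],None,fx=6,fy=6,interpolation=cv2.INTER_CUBIC)[:600])
E
```

```text
((328.4394836425781, 170.75379943847656), (84.17129516601562, 85.64655303955078), 82.64146423339844)
circle ((0.47149068117141724, 0.27224794030189514), 0.050206176936626434)
(np.float64(306.93818722139673), np.float64(180.74962852897474)) (np.float64(328.7257731958763), np.float64(179.17987628865978))
[0.47272648 0.24559228 0.01      ] [0.4711851 0.2721983 0.046    ] 0.026650630175643633 -86.68436449043911
[0.47038898 0.27262239] 0.02713099215549472 -85.05750108639282
```

View pics/c1.png

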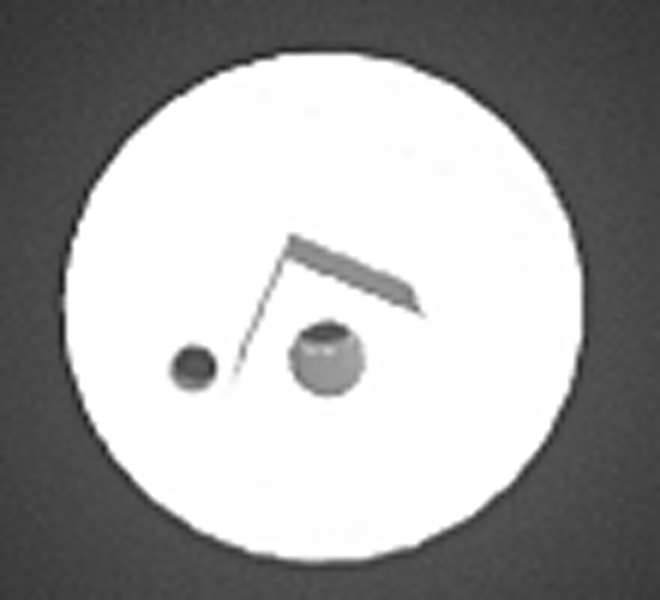

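The carrier is at (0.471, 0.272) with yaw about -86.5°; circle radius and hole distance match the given sizes. I'll look at the grinder head next, before grasping.

Request:
carry_out(
  grip=[1, 1, 1, 1, 1, 1, 1, 1],
  offset=[
    [-0.0312, -0.0538, -0.005],
    [-0.0312, -0.0538, -0.005],
    [-0.0312, -0.0538, -0.005],
    [-0.0312, -0.0538, -0.005],
    [-0.0312, -0.0538, -0.005],
    [-0.0312, -0.0538, -0.005],
    [-0.0312, -0.0538, -0.005],
    [-0.0312, -0.0538, -0.005],
  ],
  turn=[
    [0, 0, 0],
    [0, 0, 0],
    [0, 0, 0],
    [0, 0, 0],
    [0, 0, 0],
    [0, 0, 0],
    [0, 0, 0],
    [0, 0, 0],
  ],
)

```text
time: 2.25
tool_pos: [0.5728, -0.2216, 0.2484]
orientation: [180.0, 0.0, 161.4]
contact_force: [1.3, 0.7, 0.3]
opening: 0.0854
grasp_force: 0.0
```

```bash
python3 - <<'E'
from h import *
d,E=snap('wrist','w2');print(r.read_state()['tool_pos'])
E
```

```text
[ 0.5744826  -0.23012255  0.24953724]
```

Request:
carry_out(
  grip=[1, 1, 1, 1, 1, 1, 1, 1],
  offset=[
    [-0.019, -0.033, 0],
    [0, 0, 0],
    [0, 0, 0],
    [0, 0, 0],
    [0, 0, 0],
    [0, 0, 0],
    [0, 0, 0],
    [0, 0, 0],
  ],
  turn=[
    [0, 0, 0.18],
    [0, 0, 0.18],
    [0, 0, 0.18],
    [0, 0, 0.18],
    [0, 0, 0.18],
    [0, 0, 0.18],
    [0, 0, 0.18],
    [0, 0, 0],
  ],
)

```text
time: 3.3
tool_pos: [0.58, -0.2566, 0.248]
orientation: [-180.0, -0.0, 89.4]
contact_force: [-0.4, 0.3, -0.2]
opening: 0.0855
grasp_force: 0.0
```

```bash
python3 - <<'E'
from h import *
d,E=snap('wrist','w3');s=r.read_state();print(s['tool_pos'],s['orientation'],s['joint_positions'],s['time'])
a=cv2.imread('pics/w2.png')[0:300,120:520];b=cv2.imread('pics/w3.png')[0:300,120:520]
cv2.imwrite('pics/c23.png',cv2.resize(np.vstack([a,b]),None,fx=1,fy=1))
E
```

```text
[ 0.58006458 -0.25669575  0.24801436] [-1.79971521e+02 -1.48758329e-02  8.94427003e+01] [-2.78031495e+01  1.86973561e+01  9.22677936e+01  2.00770217e-04
  6.90669796e+01 -2.72459253e+01] 3.35
```

View pics/c23.png

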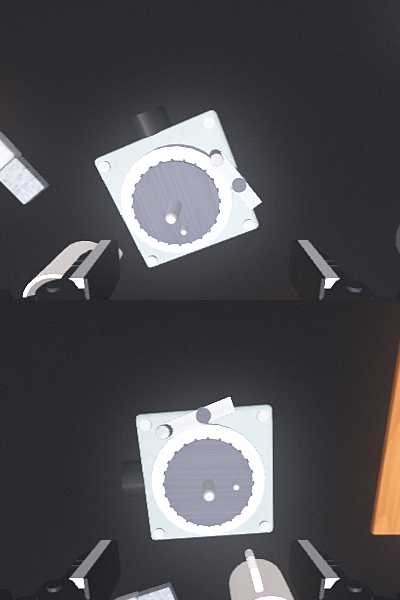

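```bash
python3 - <<'E'
from h import *
a=cv2.imread('pics/w2.png')[130:260,240:370];b=cv2.imread('pics/w3.png')[90:220,260:390]
cv2.imwrite('pics/z23.png',cv2.resize(np.hstack([a,b]),(800,400),interpolation=cv2.INTER_CUBIC))
E
```

```text
(no output)
```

View pics/z23.png

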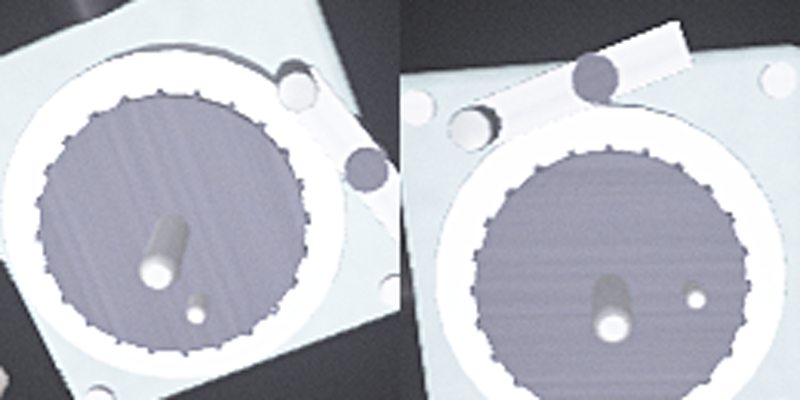

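The zoomed views show the shaft tip at (291,218) in w2 and (329,196) in w3, the pin top at (304,233) and (356,187), the knob top at (336,159) and (283,132), and the pivot cap at (359,185) and (324,115).

```bash
python3 - <<'E'
from h import *
z=np.load('pics/w2.npz');E=z['E'].copy();print(E[:3,3])
P={'tip':((291.3,218.1),(328.9,195.6),.134),'pin':((304,232.7),(356.2,187.2),.104),'knob':((336.5,159.2),(282.7,131.9),.1335),'piv':((359.3,184.9),(323.7,115.3),.107)}
X={}
for k,(a,b,h) in P.items():
    x,e=tri([('w2',a),('w3',b)]);X[k]=at('w3',b,h);print(k,x.round(4),np.round(e,4),'fixed h',at('w2',a,h).round(4),X[k].round(4))
b=lambda a,c:np.degrees(np.arctan2(*(X[a]-X[c])[1::-1]))
d=lambda a,c:np.linalg.norm((X[a]-X[c])[:2])
print('pin',b('pin','tip'),d('pin','tip'),'piv',b('piv','tip'),d('piv','tip'),'knob/piv',b('knob','piv'),d('knob','piv'))
E
```

```text
[ 0.50743014 -0.19987235  0.37456357]
tip [ 0.5839 -0.257   0.1311] [0.0003 0.0003] fixed h [ 0.583 -0.256  0.134] [ 0.5839 -0.2565  0.134 ]
pin [ 0.6109 -0.2561  0.1056] [0.0003 0.0003] fixed h [ 0.6114 -0.2561  0.104 ] [ 0.6111 -0.2567  0.104 ]
knob [ 0.5458 -0.2015  0.1315] [0.0002 0.0002] fixed h [ 0.5455 -0.2013  0.1335] [ 0.5461 -0.2016  0.1335]
piv [ 0.58   -0.1885  0.1083] [0.0003 0.0003] fixed h [ 0.5803 -0.1882  0.107 ] [ 0.5801 -0.1888  0.107 ]
pin -0.5409779192126225 0.027153265307969236 piv 93.26958171994028 0.067799365944633 knob/piv -159.323587986104 0.03628254101561052
```

Request:
carry_out(
  grip=[1, 1, 1, 1, 1, 1, 1, 1],
  offset=[
    [0.06, -0.013, 0],
    [0.06, -0.013, 0],
    [0.06, -0.013, 0],
    [0.06, -0.013, 0],
    [0.06, -0.013, 0],
    [0.06, -0.013, 0],
    [0.06, -0.013, 0],
    [0.06, -0.013, 0],
  ],
  turn=[
    [0, 0, 0],
    [0, 0, 0],
    [0, 0, 0],
    [0, 0, 0],
    [0, 0, 0],
    [0, 0, 0],
    [0, 0, 0],
    [0, 0, 0],
  ],
)

```text
time: 4.35
tool_pos: [0.4818, 0.2262, 0.2486]
orientation: [179.9, -0.0, 89.4]
contact_force: [1.6, -0.4, -0.3]
opening: 0.085
grasp_force: 0.0
```

Request:
carry_out(
  grip=[1, 1, 1, 1, 1, 1, 1, 1],
  offset=[
    [0.048, -0.01, 0],
    [0, 0, 0],
    [0, 0, 0],
    [0, 0, 0],
    [0, 0, 0.04],
    [0, 0, 0.04],
    [0, 0, 0.04],
    [0, 0, 0],
  ],
  turn=[
    [0, 0, 0.1785],
    [0, 0, 0.1785],
    [0, 0, 0.1785],
    [0, 0, 0.1785],
    [0, 0, 0],
    [0, 0, 0],
    [0, 0, 0],
    [0, 0, 0],
  ],
)

```text
time: 5.35
tool_pos: [0.4698, 0.2709, 0.1249]
orientation: [-179.8, 0.5, 48.5]
contact_force: [0.4, -0.7, -0.3]
opening: 0.0856
grasp_force: 0.0
```

```bash
python3 - <<'E'
from h import *
s=r.read_state();p=s['tool_pos'];print(p,s['orientation'],s['time'])
d,E=snap('wrist','w4');g=cv2.imread('pics/w4.png',0)
for n,q in(('hole',(.4729,.2453,.01)),('bore',(.4713,.2723,.046))):
    u,v=np.round(proj('w4',q)).astype(int);w=14
    S=g[v-w:v+w+1,u-w:u+w+1];_,m=cv2.threshold(S,0,1,cv2.THRESH_BINARY_INV+cv2.THRESH_OTSU)
    k,l,st,c=cv2.connectedComponentsWithStats(m)
    for i in range(1,k):
        if st[i,4]>20: print(n,(u,v),st[i],at('w4',c[i]+[u-w,v-w],q[2]).round(4))
cv2.imwrite('pics/z4.png',cv2.resize(g[60:260,200:440],None,fx=2.5,fy=2.5))
E
```

```text
[0.46979148 0.27089136 0.12487021] [-179.80403761    0.45652644   48.46292849] 5.35
hole (np.int64(346), np.int64(213)) [11  9  9 10 75] [0.4734 0.2454 0.01  ]
bore (np.int64(325), np.int64(205)) [  5   5  18  18 238] [0.4713 0.2724 0.046 ]
```

View pics/z4.png

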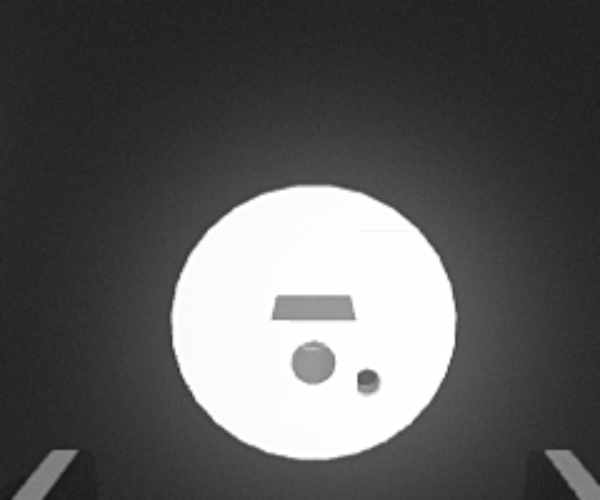

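Near view confirms: bore at (0.4713, 0.2724), hub flats square to the jaws, hole to the lower right. I'll descend and grasp.

Request:
carry_out(
  grip=[1, 1, 1, 1, 1, 0, 0, 0],
  offset=[
    [0.002, 0, 0.03],
    [0, 0, 0.03],
    [0, 0, 0.02],
    [0, 0, 0.013],
    [0, 0, 0],
    [0, 0, 0],
    [0, 0, 0],
    [0, 0, 0],
  ],
  turn=[
    [0, 0, 0],
    [0, 0, 0],
    [0, 0, 0],
    [0, 0, 0],
    [0, 0, 0],
    [0, 0, 0],
    [0, 0, 0],
    [0, 0, 0],
  ],
)

```text
time: 6.4
tool_pos: [0.4748, 0.274, 0.036]
orientation: [180.0, -0.1, 48.4]
contact_force: [0.7, 0.1, 0.5]
opening: 0.0321
grasp_force: 0.0
```

Request:
carry_out(
  grip=[0, 0, 0, 0, 0, 0, 0, 0],
  offset=[
    [0, 0, 0],
    [0, 0, 0],
    [0, 0, 0],
    [0, 0, 0],
    [0, 0, -0.01],
    [0, 0, -0.02],
    [0, 0, 0],
    [0, 0, 0],
  ],
  turn=[
    [0, 0, 0],
    [0, 0, 0],
    [0, 0, 0],
    [0, 0, 0],
    [0, 0, 0],
    [0, 0, 0],
    [0, 0, 0],
    [0, 0, 0],
  ],
)

```text
time: 7.4
tool_pos: [0.4735, 0.2734, 0.0645]
orientation: [-180.0, 0.1, 48.3]
contact_force: [-0.0, -1.0, -3.1]
opening: 0.0249
grasp_force: 60.1
```

```bash
python3 - <<'E'
from h import *
s=r.read_state();print(s)
E
```

```text
{'time': 7.4, 'joint_positions': array([ 2.54358323e+01,  2.34596906e+01,  1.10477122e+02, -4.51095120e-03,
        4.61568070e+01,  6.70898627e+01]), 'joint_velocities': array([0.00488338, 0.4894518 , 0.31366281, 0.05475483, 0.15478935,
       0.01838764]), 'joint_efforts': array([-8.35760002e-03, -4.10379446e+01, -2.21740437e+01, -3.16400299e-03,
       -4.14367206e-02, -1.08492468e-04]), 'tool_pos': array([0.4735459 , 0.27336947, 0.0644994 ]), 'orientation': array([-1.79966547e+02,  8.74994755e-02,  4.83491225e+01]), 'contact_force': array([-0.04497585, -1.04041088, -3.06301862]), 'wrist_torque': array([ 0.00877552,  0.0102996 , -0.06809402]), 'grasp_force': 60.133265778422356, 'opening': 0.024924753008167683}
```

```bash
python3 - <<'E'
from h import *
s=r.read_state();p=s['tool_pos'];Rm=R.from_euler('xyz',s['orientation'],degrees=True).as_matrix()
d,E=snap('wrist','w5');g=cv2.imread('pics/w5.png',0)
zb=p[2]+.0105; zf=p[2]-.0255
q=p+Rm@[-.0025,0,-.0105];u,v=proj('w5',q).round().astype(int);print(u,v)
h=p+Rm@(np.array([-.0025,0,.0255])+.027*np.array([-.707,.707,0]));print('hole exp',proj('w5',h))
a=g[max(0,v-110):v+90,max(0,u-130):u+130];print(max(0,u-130),max(0,v-110));cv2.imwrite('pics/z5.png',cv2.resize(a,None,fx=3,fy=3)[:600])
E
```

```text
325 275
hole exp [356.4227851  270.70285209]
195 165
```

View pics/z5.png

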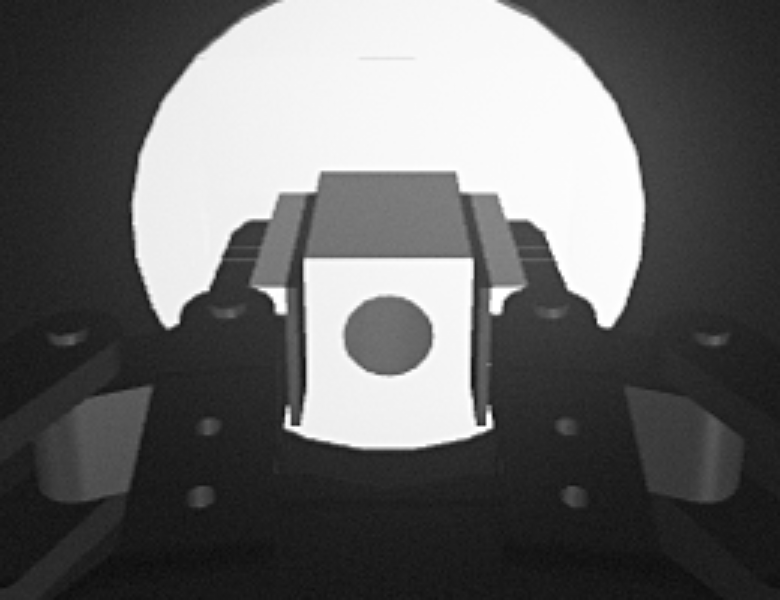

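In-hand view: bore centre at (324.7, 276.7), so the carrier axis sits about 3 mm toward tool -x from the TCP, centred in y. I'll lift and turn next.

Request:
carry_out(
  grip=[0, 0, 0, 0, 0, 0, 0, 0],
  offset=[
    [0, 0, -0.035],
    [0, 0, -0.035],
    [0, 0, -0.035],
    [0, 0, -0.033],
    [0, 0, 0],
    [0, 0, 0],
    [0, 0, 0],
    [0, 0, 0],
  ],
  turn=[
    [0, 0, -0.186],
    [0, 0, -0.186],
    [0, 0, -0.186],
    [0, 0, -0.186],
    [0, 0, -0.186],
    [0, 0, -0.186],
    [0, 0, -0.186],
    [0, 0, -0.186],
  ],
)

```text
time: 8.45
tool_pos: [0.4734, 0.2733, 0.2018]
orientation: [-179.8, -0.1, 134.0]
contact_force: [0.5, 0.1, -3.1]
opening: 0.025
grasp_force: 60.1
```

```bash
cat >> h.py <<'E'
def to(x,y,z,psi):
    s=r.read_state();p=s['tool_pos'];o=np.array(s['orientation']);Rm=R.from_euler('xyz',o,degrees=True).as_matrix()
    d=Rm.T@(np.array([x,y,z])-p);t=Rm.T@R.from_euler('xyz',[180,0,psi],degrees=True).as_matrix()
    print('t',s['time'],'pos',p.round(4),'rpy',o.round(2),'need',d.round(4),'norm',np.linalg.norm(d).round(4),'turn',R.from_matrix(t).as_rotvec().round(4));print('F',s['contact_force'].round(1),'M',s['wrist_torque'].round(2),'grasp',s['grasp_force'].round(1),s['opening'].round(4),'j',s['joint_positions'].round(0))
E
python3 - <<'E'
from h import *
to(.5814,-.2542,.195,134.5)
z=np.load('pics/w5.npz')
o,v=ray('w5',(324.7,276.7));p=np.array([0.4735459,0.27336947,0.0644994]);Rm=R.from_euler('xyz',[-179.9665,.0875,48.349],degrees=True).as_matrix()
o=Rm.T@(o-p);v=Rm.T@v;print('bore in tool',o+v*(-.0105-o[2])/v[2])
E
```

```text
t 8.45 pos [0.4734 0.2733 0.2018] rpy [-1.7985e+02 -5.0000e-02  1.3395e+02] need [-0.4547 -0.2884  0.0072] norm 0.5385 turn [-0.0026 -0.0009 -0.0095]Traceback (most recent call last):
  File "<stdin>", line 2, in <module>
  File "h.py", line 27, in to
    print('t',s['time'],'pos',p.round(4),'rpy',o.round(2),'need',d.round(4),'norm',np.linalg.norm(d).round(4),'turn',R.from_matrix(t).as_rotvec().round(4));print('F',s['contact_force'].round(1),'M',s['wrist_torque'].round(2),'grasp',s['grasp_force'].round(1),s['opening'].round(4),'j',s['joint_positions'].round(0))
                                                                                                                                                                                                                                         ^^^^^^^^^^^^^^^^^^^^^^
AttributeError: 'float' object has no attribute 'round'
```

Request:
carry_out(
  grip=[0, 0, 0, 0, 0, 0, 0, 0],
  offset=[
    [-0.0455, -0.0288, 0],
    [-0.0455, -0.0288, 0],
    [-0.0455, -0.0288, 0],
    [-0.0455, -0.0288, 0],
    [-0.0455, -0.0288, 0],
    [-0.0455, -0.0288, 0],
    [-0.0455, -0.0288, 0],
    [-0.0455, -0.0288, 0],
  ],
  turn=[
    [0, 0, 0],
    [0, 0, 0],
    [0, 0, 0],
    [0, 0, 0],
    [0, 0, 0],
    [0, 0, 0],
    [0, 0, 0],
    [0, 0, 0],
  ],
)

```text
time: 9.45
tool_pos: [0.5578, -0.1501, 0.2019]
orientation: [-180.0, -0.1, 133.6]
contact_force: [1.0, -0.4, -3.1]
opening: 0.025
grasp_force: 60.2
```

Request:
carry_out(
  grip=[0, 0, 0, 0, 0, 0, 0, 0],
  offset=[
    [-0.0455, -0.0288, 0],
    [-0.0455, -0.0288, 0],
    [0, 0, 0],
    [0, 0, 0],
    [0, 0, 0],
    [0, 0, 0],
    [0, 0, 0],
    [0, 0, 0],
  ],
  turn=[
    [0, 0, -0.01],
    [0, 0, 0],
    [0, 0, 0],
    [0, 0, 0],
    [0, 0, 0],
    [0, 0, 0],
    [0, 0, 0],
    [0, 0, 0],
  ],
)

```text
time: 10.45
tool_pos: [0.5802, -0.2538, 0.2035]
orientation: [180.0, 0.0, 134.2]
contact_force: [0.4, -0.4, -4.0]
opening: 0.0249
grasp_force: 60.4
```

```bash
sed -i "s/s\['grasp_force'\].round(1),s\['opening'\].round(4)/round(s['grasp_force'],1),round(s['opening'],4)/" h.py
python3 - <<'E'
from h import *
to(.5814,-.2542,.195,134.5)
o,v=ray('w5',(324.7,276.7));p=np.array([0.4735459,0.27336947,0.0644994]);Rm=R.from_euler('xyz',[-179.9665,.0875,48.349],degrees=True).as_matrix()
o=Rm.T@(o-p);v=Rm.T@v;print('bore in tool',o+v*(-.0105-o[2])/v[2])
# check from fixed cameras: underside rim/hub vs shaft tip
for n in('scene','side'): snap(n,n+'6')
E
```

```text
t 10.45 pos [ 0.5802 -0.2538  0.2035] rpy [1.8000e+02 2.0000e-02 1.3422e+02] need [-0.0011  0.0005  0.0085] norm 0.0086 turn [ 0.0001  0.0003 -0.005 ]
F [ 0.4 -0.4 -4. ] M [ 0.09  0.02 -0.03] grasp 60.4 0.0249 j [-28.  21.  95.  -0.  64. -72.]
bore in tool [-3.42936914e-03  3.37206134e-05 -1.05000000e-02]
```

Request:
carry_out(
  grip=[0, 0, 0, 0, 0, 0, 0, 0],
  offset=[
    [-0.001, 0.0004, 0.01],
    [0, 0, 0.01],
    [0, 0, 0.007],
    [0, 0, 0.003],
    [0, 0, 0.002],
    [0, 0, 0.002],
    [0, 0, 0],
    [0, 0, 0],
  ],
  turn=[
    [0, 0, 0],
    [0, 0, 0],
    [0, 0, 0],
    [0, 0, 0],
    [0, 0, 0],
    [0, 0, 0],
    [0, 0, 0],
    [0, 0, 0],
  ],
)

```text
time: 11.55
tool_pos: [0.5812, -0.2547, 0.1695]
orientation: [180.0, 0.0, 134.2]
contact_force: [0.1, 0.3, -3.7]
opening: 0.0248
grasp_force: 60.3
```

```bash
python3 - <<'E'
from h import *
to(.5812,-.2541,.14,134.5)
E
```

```text
t 11.55 pos [ 0.5812 -0.2547  0.1695] rpy [1.7999e+02 2.0000e-02 1.3417e+02] need [0.0005 0.0004 0.0295] norm 0.0295 turn [ 0.0001  0.0004 -0.0057]
F [ 0.1  0.3 -3.7] M [ 0.01 -0.   -0.01] grasp 60.3 0.0248 j [-28.  23.  96.  -0.  61. -72.]
```

Request:
carry_out(
  grip=[0, 0, 0, 0, 0, 0, 0, 0],
  offset=[
    [0, 0, 0.001],
    [0, 0, 0.001],
    [0, 0, 0.001],
    [0, 0, 0.001],
    [0, 0, 0],
    [0, 0, 0],
    [0, 0, 0],
    [0, 0, 0],
  ],
  turn=[
    [0, 0, 0],
    [0, 0, 0],
    [0, 0, 0],
    [0, 0, 0],
    [0, 0, 0],
    [0, 0, 0],
    [0, 0, 0],
    [0, 0, 0],
  ],
)

```text
time: 12.55
tool_pos: [0.5811, -0.2547, 0.1653]
orientation: [180.0, 0.0, 134.2]
contact_force: [-0.2, 0.4, -3.1]
opening: 0.0252
grasp_force: 60.3
```

Request:
carry_out(
  grip=[0, 0, 0, 0, 0, 0, 0, 0],
  offset=[
    [0, 0, 0.001],
    [0, 0, 0.001],
    [0, 0, 0.001],
    [0, 0, 0.001],
    [0, 0, 0],
    [0, 0, 0],
    [0, 0, 0],
    [0, 0, 0],
  ],
  turn=[
    [0, 0, 0],
    [0, 0, 0],
    [0, 0, 0],
    [0, 0, 0],
    [0, 0, 0],
    [0, 0, 0],
    [0, 0, 0],
    [0, 0, 0],
  ],
)

```text
time: 13.55
tool_pos: [0.5811, -0.2547, 0.1613]
orientation: [-180.0, 0.0, 134.2]
contact_force: [0.1, -0.6, -2.4]
opening: 0.0249
grasp_force: 60.3
```

```bash
python3 - <<'E'
from h import *
to(.5812,-.2541,.14,134.5)
E
```

```text
t 13.55 pos [ 0.5811 -0.2547  0.1613] rpy [-1.8000e+02  1.0000e-02  1.3418e+02] need [0.0004 0.0004 0.0213] norm 0.0213 turn [-0.      0.0001 -0.0056]
F [ 0.1 -0.6 -2.4] M [ 0.02 -0.01  0.  ] grasp 60.3 0.0249 j [-28.  24.  96.  -0.  60. -72.]
```

Request:
carry_out(
  grip=[0, 0, 0, 0, 0, 0, 0, 0],
  offset=[
    [0, 0, 0.004],
    [0, 0, 0.004],
    [0, 0, 0.003],
    [0, 0, 0.002],
    [0, 0, 0.002],
    [0, 0, 0.001],
    [0, 0, 0],
    [0, 0, 0],
  ],
  turn=[
    [0, 0, 0],
    [0, 0, 0],
    [0, 0, 0],
    [0, 0, 0],
    [0, 0, 0],
    [0, 0, 0],
    [0, 0, 0],
    [0, 0, 0],
  ],
)

```text
time: 14.55
tool_pos: [0.5812, -0.2547, 0.1454]
orientation: [180.0, 0.0, 134.2]
contact_force: [0.2, 0.7, -3.8]
opening: 0.0255
grasp_force: 60.3
```

Request:
carry_out(
  grip=[0, 0, 0, 0, 0, 0, 0, 0],
  offset=[
    [0, 0, 0.001],
    [0, 0, 0.001],
    [0, 0, 0.001],
    [0, 0, 0.001],
    [0, 0, 0.001],
    [0, 0, 0.001],
    [0, 0, 0],
    [0, 0, 0],
  ],
  turn=[
    [0, 0, 0],
    [0, 0, 0],
    [0, 0, 0],
    [0, 0, 0],
    [0, 0, 0],
    [0, 0, 0],
    [0, 0, 0],
    [0, 0, 0],
  ],
)

```text
time: 15.55
tool_pos: [0.5811, -0.2547, 0.1393]
orientation: [180.0, 0.0, 134.2]
contact_force: [0.2, -0.2, -3.6]
opening: 0.0252
grasp_force: 60.3
```

```bash
python3 - <<'E'
from h import *
to(.5812,-.2541,.1255,134.5)
E
```

```text
t 15.55 pos [ 0.5811 -0.2547  0.1393] rpy [180.     0.   134.17] need [0.0004 0.0005 0.0138] norm 0.0138 turn [ 0.      0.     -0.0057]
F [ 0.2 -0.2 -3.6] M [ 0.01  0.01 -0.01] grasp 60.3 0.0252 j [-28.  25.  97.   0.  58. -72.]
```

Request:
carry_out(
  grip=[0, 0, 0, 0, 0, 0, 0, 0],
  offset=[
    [0, 0, 0.001],
    [0, 0, 0],
    [0, 0, 0.001],
    [0, 0, 0],
    [0, 0, 0.0005],
    [0, 0, 0],
    [0, 0, 0],
    [0, 0, 0],
  ],
  turn=[
    [0, 0, 0],
    [0, 0, 0],
    [0, 0, 0],
    [0, 0, 0],
    [0, 0, 0],
    [0, 0, 0],
    [0, 0, 0],
    [0, 0, 0],
  ],
)

```text
time: 16.55
tool_pos: [0.5811, -0.2547, 0.1368]
orientation: [180.0, 0.0, 134.2]
contact_force: [0.0, -0.3, -4.6]
opening: 0.025
grasp_force: 60.3
```

```bash
python3 - <<'E'
from h import *
to(.5812,-.2541,.1255,134.5)
E
```

```text
t 16.55 pos [ 0.5811 -0.2547  0.1368] rpy [180.     0.   134.17] need [0.0003 0.0005 0.0113] norm 0.0113 turn [ 0.      0.     -0.0057]
F [ 0.  -0.3 -4.6] M [ 0.01  0.06 -0.03] grasp 60.3 0.025 j [-28.  26.  97.   0.  58. -72.]
```

No pin contact at 2.5 mm below pin-top height, so the hole looks to be over the pin. I'll keep going gently.

Request:
carry_out(
  grip=[0, 0, 0, 0, 0, 0, 0, 0],
  offset=[
    [0, 0, 0.001],
    [0, 0, 0.001],
    [0, 0, 0.001],
    [0, 0, 0.001],
    [0, 0, 0.001],
    [0, 0, 0],
    [0, 0, 0],
    [0, 0, 0],
  ],
  turn=[
    [0, 0, 0],
    [0, 0, 0],
    [0, 0, 0],
    [0, 0, 0],
    [0, 0, 0],
    [0, 0, 0],
    [0, 0, 0],
    [0, 0, 0],
  ],
)

```text
time: 17.55
tool_pos: [0.5812, -0.2547, 0.1319]
orientation: [180.0, 0.0, 134.2]
contact_force: [0.4, 0.5, -3.2]
opening: 0.0249
grasp_force: 60.3
```

Request:
carry_out(
  grip=[0, 0, 0, 0, 0, 0, 0, 0],
  offset=[
    [0, 0, 0.001],
    [0, 0, 0.001],
    [0, 0, 0.001],
    [0, 0, 0.001],
    [0, 0, 0],
    [0, 0, 0],
    [0, 0, 0],
    [0, 0, 0],
  ],
  turn=[
    [0, 0, 0],
    [0, 0, 0],
    [0, 0, 0],
    [0, 0, 0],
    [0, 0, 0],
    [0, 0, 0],
    [0, 0, 0],
    [0, 0, 0],
  ],
)

```text
time: 18.55
tool_pos: [0.5812, -0.2547, 0.1278]
orientation: [180.0, 0.0, 134.2]
contact_force: [0.3, 0.1, -4.6]
opening: 0.0248
grasp_force: 60.3
```

```bash
python3 - <<'E'
from h import *
to(.5812,-.2541,.1255,134.5)
E
```

```text
t 18.55 pos [ 0.5812 -0.2547  0.1278] rpy [1.8000e+02 1.0000e-02 1.3418e+02] need [0.0004 0.0004 0.0023] norm 0.0024 turn [ 0.      0.0001 -0.0057]
F [ 0.3  0.1 -4.6] M [ 0.02  0.02 -0.03] grasp 60.3 0.0248 j [-28.  26.  97.  -0.  57. -72.]
```

Request:
carry_out(
  grip=[0, 0, 0, 0, 0, 0, 0, 0],
  offset=[
    [0, 0, 0.0005],
    [0, 0, 0.0005],
    [0, 0, 0.0005],
    [0, 0, 0.0005],
    [0, 0, 0],
    [0, 0, 0],
    [0, 0, 0],
    [0, 0, 0],
  ],
  turn=[
    [0, 0, 0],
    [0, 0, 0],
    [0, 0, 0],
    [0, 0, 0],
    [0, 0, 0],
    [0, 0, 0],
    [0, 0, 0],
    [0, 0, 0],
  ],
)

```text
time: 19.55
tool_pos: [0.5811, -0.2547, 0.1261]
orientation: [-180.0, 0.0, 134.2]
contact_force: [-2.4, 0.8, -0.1]
opening: 0.0253
grasp_force: 60.7
```

```bash
python3 - <<'E'
from h import *
to(.5812,-.2541,.1255,134.5)
d,E=snap('wrist','w7')
a=cv2.imread('pics/w7.png');cv2.imwrite('pics/z7.png',a[60:400])
E
```

```text
t 19.55 pos [ 0.5811 -0.2547  0.1261] rpy [-180.      0.    134.17] need [0.0004 0.0005 0.0006] norm 0.0008 turn [-0.      0.0001 -0.0057]
F [-2.4  0.8 -0.1] M [ 0.12  0.27 -0.  ] grasp 60.7 0.0253 j [-28.  26.  97.  -0.  57. -72.]
```

View pics/z7.png

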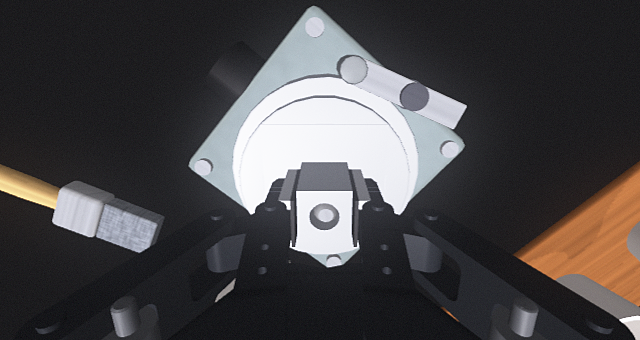

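The shaft is in the bore, nearly flush, and first contact shows at seat height. A slight press, then I'll release.

Request:
carry_out(
  grip=[0, 0, 0, 0, 0, 0, 0, 0],
  offset=[
    [0, 0, 0.0003],
    [0, 0, 0.0003],
    [0, 0, 0],
    [0, 0, 0],
    [0, 0, 0],
    [0, 0, 0],
    [0, 0, 0],
    [0, 0, 0],
  ],
  turn=[
    [0, 0, 0],
    [0, 0, 0],
    [0, 0, 0],
    [0, 0, 0],
    [0, 0, 0],
    [0, 0, 0],
    [0, 0, 0],
    [0, 0, 0],
  ],
)

```text
time: 20.6
tool_pos: [0.5812, -0.2547, 0.126]
orientation: [-180.0, 0.0, 134.2]
contact_force: [-3.1, 1.4, 4.9]
opening: 0.0243
grasp_force: 61.4
```

```bash
python3 - <<'E'
from h import *
to(.5812,-.2541,.1255,134.5)
E
```

```text
t 20.6 pos [ 0.5812 -0.2547  0.126 ] rpy [-180.      0.    134.18] need [0.0004 0.0004 0.0005] norm 0.0008 turn [-0.      0.0001 -0.0057]
F [-3.1  1.4  4.9] M [0.25 0.54 0.06] grasp 61.4 0.0243 j [-28.  26.  97.  -0.  57. -72.]
```

Request:
carry_out(
  grip=[0.5, 0.5, 0.5, 0.5, 0.5, 0.5, 0.5, 0.5],
  offset=[
    [0, 0, 0],
    [0, 0, 0],
    [0, 0, 0],
    [0, 0, 0],
    [0, 0, -0.01],
    [0, 0, -0.03],
    [0, 0, -0.04],
    [0, 0, -0.03],
  ],
  turn=[
    [0, 0, 0],
    [0, 0, 0],
    [0, 0, 0],
    [0, 0, 0],
    [0, 0, 0],
    [0, 0, 0],
    [0, 0, 0],
    [0, 0, 0],
  ],
)

```text
time: 21.6
tool_pos: [0.5819, -0.255, 0.238]
orientation: [179.9, 0.2, 134.2]
contact_force: [-0.4, 0.4, -0.6]
opening: 0.0422
grasp_force: 0.0
```

```bash
python3 - <<'E'
from h import *
to(.5460,-.2016,.235,134.5)
d,E=snap('wrist','w8')
sc,_=snap('side','side8')
a=cv2.imread('pics/w8.png')[60:400,120:520];b=cv2.resize(cv2.imread('pics/side8.png')[215:335,310:440],None,fx=2.8,fy=2.8)[:340];cv2.imwrite('pics/z8.png',np.hstack([a,b]))
E
```

```text
t 21.6 pos [ 0.5819 -0.255   0.238 ] rpy [1.7995e+02 1.6000e-01 1.3418e+02] need [0.0633 0.0115 0.0028] norm 0.0644 turn [ 0.0009  0.0028 -0.0056]
F [-0.4  0.4 -0.6] M [ 0.03 -0.02 -0.01] grasp 0.0 0.0422 j [-28.  19.  93.   0.  68. -72.]Traceback (most recent call last):
  File "<stdin>", line 5, in <module>
    return _nx.concatenate(arrs, 1, dtype=dtype, casting=casting)
           ~~~~~~~~~~~~~~~^^^^^^^^^^^^^^^^^^^^^^^^^^^^^^^^^^^^^^^
ValueError: all the input array dimensions except for the concatenation axis must match exactly, but along dimension 0, the array at index 0 has size 340 and the array at index 1 has size 336
```

Request:
carry_out(
  grip=[0.35, 0.35, 0.35, 0.35, 0.35, 0.35, 0.35, 0.35],
  offset=[
    [0.032, 0.0058, 0],
    [0.0313, 0.0057, 0],
    [0, 0, 0],
    [0, 0, 0],
    [0, 0, 0],
    [0, 0, 0],
    [0, 0, 0],
    [0, 0, 0],
  ],
  turn=[
    [0, 0, 0],
    [0, 0, 0],
    [0, 0, -0.186],
    [0, 0, -0.186],
    [0, 0, -0.186],
    [0, 0, -0.186],
    [0, 0, -0.186],
    [0, 0, -0.186],
  ],
)

```text
time: 22.7
tool_pos: [0.5446, -0.201, 0.2341]
orientation: [179.9, -0.1, -161.5]
contact_force: [-0.2, -0.2, -0.7]
opening: 0.0302
grasp_force: 0.0
```

Request:
carry_out(
  grip=[0.35, 0.35, 0.35, 0.35, 0.35, 0.35, 0.35, 0.35],
  offset=[
    [0, 0, 0.025],
    [0, 0, 0.025],
    [0, 0, 0.015],
    [0, 0, 0],
    [0, 0, 0],
    [0, 0, 0],
    [0, 0, 0],
    [0, 0, 0],
  ],
  turn=[
    [0, 0, -0.044],
    [0, 0, 0],
    [0, 0, 0],
    [0, 0, 0],
    [0, 0, 0],
    [0, 0, 0],
    [0, 0, 0],
    [0, 0, 0],
  ],
)

```text
time: 23.7
tool_pos: [0.5455, -0.2013, 0.1707]
orientation: [-180.0, 0.0, -159.4]
contact_force: [0.5, -0.7, 0.0]
opening: 0.0299
grasp_force: 0.0
```

```bash
python3 - <<'E'
from h import *
to(.5460,-.2016,.128,200.7)
E
```

```text
t 23.7 pos [ 0.5455 -0.2013  0.1707] rpy [-1.7997e+02  3.0000e-02 -1.5936e+02] need [-0.0004 -0.0004  0.0427] norm 0.0427 turn [-0.0006  0.0006 -0.0011]
F [ 0.5 -0.7  0. ] M [-0.04 -0.02 -0.03] grasp 0.0 0.0299 j [ -25.   18.  103.    0.   59. -135.]
```

Request:
carry_out(
  grip=[0.35, 0.35, 0.35, 0.35, 0.35, 0.35, 0.2, 0.2],
  offset=[
    [0, 0, 0.01],
    [0, 0, 0.01],
    [0, 0, 0.008],
    [0, 0, 0.008],
    [0, 0, 0.006],
    [0, 0, 0],
    [0, 0, 0],
    [0, 0, 0],
  ],
  turn=[
    [0, 0, 0],
    [0, 0, 0],
    [0, 0, 0],
    [0, 0, 0],
    [0, 0, 0],
    [0, 0, 0],
    [0, 0, 0],
    [0, 0, 0],
  ],
)

```text
time: 24.7
tool_pos: [0.5456, -0.2014, 0.1286]
orientation: [-180.0, 0.0, -159.4]
contact_force: [-0.2, -1.5, 0.1]
opening: 0.0172
grasp_force: 0.0
```

```bash
python3 - <<'E'
from h import *
to(.5460,-.2016,.128,200.7)
E
```

```text
t 24.7 pos [ 0.5456 -0.2014  0.1286] rpy [-1.7996e+02  4.0000e-02 -1.5936e+02] need [-0.0003 -0.0003  0.0006] norm 0.0008 turn [-0.0007  0.0006 -0.001 ]
F [-0.2 -1.5  0.1] M [-0.01 -0.06  0.03] grasp 0.0 0.0172 j [ -25.   21.  105.    0.   54. -135.]
```

Now round the arc: rows of 0.14 rad, 36 mm radius.

Request:
carry_out(
  grip=[0.2, 0.2, 0.2, 0.2, 0.2, 0.2, 0.2, 0.2],
  offset=[
    [-0.0004, 0.005, 0],
    [-0.0004, 0.005, 0],
    [-0.0004, 0.005, 0],
    [-0.0004, 0.005, 0],
    [-0.0004, 0.005, 0],
    [-0.0004, 0.005, 0],
    [-0.0004, 0.005, 0],
    [0, 0, 0],
  ],
  turn=[
    [0, 0, 0.14],
    [0, 0, 0.14],
    [0, 0, 0.14],
    [0, 0, 0.14],
    [0, 0, 0.14],
    [0, 0, 0.14],
    [0, 0, 0.14],
    [0, 0, 0],
  ],
)

```text
time: 25.7
tool_pos: [0.5502, -0.1679, 0.1286]
orientation: [180.0, 0.0, 144.6]
contact_force: [-0.2, -0.5, -0.1]
opening: 0.017
grasp_force: 0.2
```

```bash
python3 - <<'E'
from h import *
b=np.radians(200.7)-.98
to(.580+.036*np.cos(b),-.1887+.036*np.sin(b),.128,np.degrees(b))
E
```

```text
t 25.7 pos [ 0.5502 -0.1679  0.1286] rpy [1.800e+02 4.000e-02 1.446e+02] need [-0.0003  0.0003  0.0006] norm 0.0008 turn [0.     0.0007 0.0009]
F [-0.2 -0.5 -0.1] M [-0.07  0.01 -0.  ] grasp 0.2 0.017 j [-21.  20. 105.  -0.  54. -76.]
```

Request:
carry_out(
  grip=[0.2, 0.2, 0.2, 0.2, 0.2, 0.2, 0.2, 0.2],
  offset=[
    [-0.0004, 0.005, 0],
    [-0.0004, 0.005, 0],
    [-0.0004, 0.005, 0],
    [-0.0004, 0.005, 0],
    [-0.0004, 0.005, 0],
    [-0.0004, 0.005, 0],
    [0, 0, 0],
    [0, 0, 0],
  ],
  turn=[
    [0, 0, 0.14],
    [0, 0, 0.14],
    [0, 0, 0.14],
    [0, 0, 0.14],
    [0, 0, 0.14],
    [0, 0, 0.14],
    [0, 0, 0],
    [0, 0, 0],
  ],
)

```text
time: 26.7
tool_pos: [0.5753, -0.1532, 0.1282]
orientation: [180.0, -0.0, 96.5]
contact_force: [-0.7, 0.4, -0.3]
opening: 0.0173
grasp_force: 0.1
```

Request:
carry_out(
  grip=[0.2, 0.2, 0.2, 0.2, 0.2, 0.2, 0.2, 0.2],
  offset=[
    [0, 0.002, 0],
    [0, 0.001, 0],
    [0, 0.001, 0],
    [0, 0, 0],
    [0, 0, 0],
    [0, 0, 0],
    [0, 0, 0],
    [0, 0, 0],
  ],
  turn=[
    [0, 0, 0],
    [0, 0, 0],
    [0, 0, 0],
    [0, 0, 0],
    [0, 0, 0],
    [0, 0, 0],
    [0, 0, 0],
    [0, 0, 0],
  ],
)

```text
time: 27.7
tool_pos: [0.5792, -0.1528, 0.1281]
orientation: [-180.0, -0.0, 96.4]
contact_force: [-2.1, 0.7, -0.4]
opening: 0.0173
grasp_force: 0.7
```

```bash
python3 - <<'E'
from h import *
b=np.radians(91.6)
to(.580+.036*np.cos(b),-.1887+.036*np.sin(b),.128,np.degrees(b))
E
```

```text
t 27.7 pos [ 0.5792 -0.1528  0.1281] rpy [-179.99   -0.     96.36] need [ 0.0001 -0.0002  0.0001] norm 0.0002 turn [-0.0002 -0.      0.0831]
F [-2.1  0.7 -0.4] M [0.04 0.21 0.01] grasp 0.7 0.0173 j [-19.  23. 102.  -0.  55. -25.]
```

Request:
carry_out(
  grip=[0.2, 0.2, 0.2, 0.2, 0.2, 0.2, 0.2, 0.2],
  offset=[
    [0, 0.001, 0],
    [0, 0.001, 0],
    [0, 0.0005, 0],
    [0, 0, 0],
    [0, 0, 0],
    [0, 0, 0],
    [0, 0, 0],
    [0, 0, 0],
  ],
  turn=[
    [0, 0, 0.04],
    [0, 0, 0.04],
    [0, 0, 0],
    [0, 0, 0],
    [0, 0, 0],
    [0, 0, 0],
    [0, 0, 0],
    [0, 0, 0],
  ],
)

```text
time: 28.7
tool_pos: [0.5814, -0.1529, 0.1281]
orientation: [-180.0, 0.0, 91.8]
contact_force: [-3.5, -2.5, -1.1]
opening: 0.0169
grasp_force: 2.1
```

```bash
python3 - <<'E'
from h import *
to(.579+.0027,-.1527,.128,91.6)
E
```

```text
t 28.7 pos [ 0.5814 -0.1529  0.1281] rpy [-1.7996e+02  3.0000e-02  9.1790e+01] need [0.0002 0.0003 0.0001] norm 0.0003 turn [-0.0007  0.0004  0.0033]
F [-3.5 -2.5 -1.1] M [-0.41  0.63  0.01] grasp 2.1 0.0169 j [-19.  23. 102.  -0.  55. -21.]
```

Request:
carry_out(
  grip=[0.2, 0.2, 0.2, 0.2, 0.2, 0.2, 0.2, 0.2],
  offset=[
    [0, 0.0005, 0],
    [0, 0.0005, 0],
    [0, 0.0003, 0],
    [0, 0, 0],
    [0, 0, 0],
    [0, 0, 0],
    [0, 0, 0],
    [0, 0, 0],
  ],
  turn=[
    [0, 0, 0],
    [0, 0, 0],
    [0, 0, 0],
    [0, 0, 0],
    [0, 0, 0],
    [0, 0, 0],
    [0, 0, 0],
    [0, 0, 0],
  ],
)

```text
time: 29.7
tool_pos: [0.5816, -0.1528, 0.128]
orientation: [-179.8, 0.0, 91.8]
contact_force: [-7.4, -3.1, 2.0]
opening: 0.0171
grasp_force: 3.4
```

```bash
python3 - <<'E'
from h import *
to(.579+.0027,-.1527,.128,91.6)
E
```

```text
t 29.7 pos [ 0.5816 -0.1528  0.128 ] rpy [-1.7979e+02  1.0000e-02  9.1800e+01] need [ 0.0001  0.0001 -0.    ] norm 0.0002 turn [-0.0036  0.0001  0.0036]
F [-7.4 -3.1  2. ] M [-0.46  1.09  0.05] grasp 3.4 0.0171 j [-19.  23. 102.  -0.  56. -21.]
```

The commanded 1.3 mm gave only 0.2 mm of motion, with force rising, at the expected bearing, so this is the stop. I'll centre the fingers, open and lift away.

Request:
carry_out(
  grip=[0.2, 0.3, 0.3, 0.3, 0.3, 0.3, 0.3, 0.3],
  offset=[
    [0, -0.0035, 0],
    [0, 0, 0],
    [0, 0, -0.01],
    [0, 0, -0.02],
    [0, 0, -0.04],
    [0, 0, -0.05],
    [0, 0, 0],
    [0, 0, 0],
  ],
  turn=[
    [0, 0, 0],
    [0, 0, 0],
    [0, 0, 0],
    [0, 0, 0],
    [0, 0, 0],
    [0, 0, 0],
    [0, 0, 0],
    [0, 0, 0],
  ],
)

```text
time: 30.7
tool_pos: [0.58, -0.1526, 0.2496]
orientation: [179.9, 0.0, 91.8]
contact_force: [-0.7, 0.0, -0.6]
opening: 0.0258
grasp_force: 0.0
```

```bash
python3 - <<'E'
from h import *
to(.579,-.1527,.25,91.6)
snap('wrist','w9');snap('side','side9');snap('scene','scene9')
print('knob2.07',[proj(f,(.580+.036*np.cos(np.radians(93.3)),-.1887+.036*np.sin(np.radians(93.3)),.1335)).round(1) for f in('w9','side9')],'tip',proj('w9',(.5836,-.2565,.134)),'side tip',proj('side9',(.5836,-.2565,.134)))
a=cv2.imread('pics/w9.png')[:400,120:520];b=cv2.resize(cv2.imread('pics/side9.png')[205:325,310:430],(400,400));cv2.imwrite('pics/z9.png',np.hstack([a,b]))
E
```

```text
t 30.7 pos [ 0.58   -0.1526  0.2496] rpy [1.7988e+02 4.0000e-02 9.1780e+01] need [-0.     -0.001  -0.0004] norm 0.001 turn [0.0021 0.0006 0.0032]
F [-0.7  0.  -0.6] M [-0.03 -0.   -0.01] grasp 0.0 0.0258 j [-19.  15.  97.   0.  68. -21.]
knob2.07 [array([321.8, 195.1]), array([336.1, 222.4])] tip [324.4261721  297.32913915] side tip [376.02649525 244.721684  ]
```

View pics/z9.png

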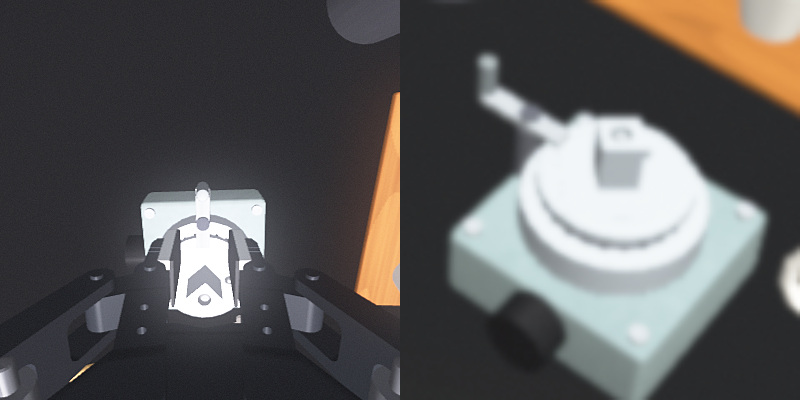

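The carrier sits flat on the collar with its hub up and the shaft in the bore. The catch nose lies over the rim pointing at the shaft, the knob at (323,~190) matches the predicted locked position, and the gripper is clear. Handing in.

```bash
python3 -c "
from bench import r
print(r.finish_job())"
```

```text
the job is handed in; nothing more can be done
None
```

The burr carrier is home on the collar, the catch is swung to its stop over the rim, and the gripper has let go and is clear; I handed the job in at about 31 s and moved nothing else, though the result hasn't been reported back.

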